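Issue a tankard through the prop-store hatch

ROBOT

A 6-joint arm with a two-finger parallel gripper is mounted at the origin on the work surface. World frame = base frame: x ahead of the robot, y to its left, z up, the work surface at z = 0. Lengths are in m, angles in rad, forces in N, time in s.
With the tool pointing down it reaches from about 0.3 to 0.875 m from the base axis. Payload 6.4 kg.
Tool frame: the origin (TCP) lies midway between the tips of the shut fingers; the grasp point (between the pads) lies 19 mm behind it; z points along the fingers, y is the line along which they close (so a half turn about z gives the same grasp; the last joint's range is limited). The gripper opens to 85 mm and grips with 20 to 120 N. Pads are 22 mm wide; open, the fingers measure 114 mm over their backs; the gripper's body (76 mm by 85 mm) begins 54 mm behind the grasp point. The pads swing forward as they close: fully open they stand 13 mm farther back than shut.
Start: joints at [-1.363, 0.181, 1.607, -0, 1.354, -0.206], TCP at [0.231, -0.526, 0.231] pointing down, gripper open.
Joint ranges: [-2.99, 2.99], [-0.89, 2.07], [0.3, 2.58], [-1.14, 4.28], [0, 2.63], [-3.12, 3.12]. Speed limits (rad/s): [2.57, 2.57, 3.01, 3.14, 3.14, 3.14].

INTERFACE

Orientations are given as a unit quaternion [w, x, y, z].
In Python, from bench import ctrl, vision, workorder gives the robot as it stands. The module is installed in compiled form; this text tells all that it offers.
- The arm moves only by the tool servo_tool, never from a script. Its argument "steps" is a list of rows, each an object of numbers: "dx", "dy", "dz": the shift along the world's x, y, z as a fraction of full scale; "wx", "wy", "wz": the turn, a rotation vector about the world's x, y, z as a fraction of full scale. A call has exactly 5 rows; each row is the pose to reach, as a shift and turn from the pose commanded when the call began, turning the shorter way round; what a row does not reach only later rows make up. Full scale, the value 1, is 100 mm for a shift and pi rad for a turn. A row lasts 1/12 s, in which the tool goes at most 41.7 mm and 7.16 degrees, less where a joint would pass 70% of its speed; a pose out of reach is approached as far as the arm can. A call with a number of a shift or a turn outside -1 to 1 is refused whole. A call with a gripper value outside its range is refused whole. "jaw" is the opening, from 0 (shut) to 1 (fully open), set as the call begins (left out, the last holds). The fingers move at their own pace and stop on an object; the grip force is fixed at half the most. Time passes only in rows, so rows that repeat a pose let the fingers close, or fill a call up. It gives the time, the measured TCP pose, the force, the opening and the grip force at its end, in the units of the state.
- ctrl.get_obs(): the state, without advancing time (a new reading comes with each control period).
- vision.camera(name): name is "scene" or "side" or "wrist"; returns a dict with "frame" (400x640x3 uint8, red, green, blue), "vfov" (degrees; the focal length in pixels is half the picture's height over the tangent of half this angle, whatever the lens; pixels are square), "cx", "cy" (the principal point, pixels), "camera_from_world" (4x4, takes a point from world to camera coordinates). Camera axes: x right, y up, looking along -z (the intrinsics and any distortion apply to the point x, -y, -z); pixel columns grow to the right and rows downward; lengths in m; the calibration is good to about 2 mm. A picture is of the moment at which its call begins. There is no depth.
- workorder.hand_in(): hands the job in; it is judged then, once.
The state is a dict: "time_s": time; "q": joint angles; "dq": joint speeds; "joint_efforts": joint torques, N m; "eef_pos": TCP position; "eef_rot": TCP orientation; "wrist_force": force on the tool from outside, world axes, zero at the start; "torque": the same for the moment, N m; "opening": opening from 0.0 (shut) to 1.0 (fully open); "grasp_force": force on a finger pad.
Only numpy, scipy, OpenCV 4.12 (cv2) and the standard library are available. Lean on these libraries where they do the work, as an engineer would, in place of code of your own. Each camera call takes 0.05 s, during which the arm holds its last target. There are 200 camera calls.

TASK

Issue the metal tankard through the prop-store hatch: raise the sliding sash by its handle, slide the tankard straight through the opening so that it stands on the table wholly on the far side, then lower the sash until it is fully shut. Keep the tankard upright and leave the other props where they stand.

Things in the scene. Friction and masses are not known exactly. Their poses are not given: they have to be found in the camera images.
- hatch: Fixed timber screen with clear panels across the table, 630 mm wide, 430 high. Origin: on the table, mid-opening, in the sash plane. x points horizontally through the opening, away from the robot's side; y across; z up. Opening 304 mm wide between jambs 36 mm deep, 30 wide. No sill: the table runs through. A fixed clear pane starts 210 mm up, 22 mm beyond the sash plane.
- sash (a joint): Height by which the sash is raised, m: 0 = fully shut (bottom edge 3 mm above the table), 0.18 = upper stop. Aluminium frame with a clear pane, 298 mm wide, 210 high, 14 thick, 0.5 kg. Stiff guides hold it wherever it is left; about 13 N lifts it, 3 N lowers it.
- sash_grip (a point): Centre of the sash handle, moving with it: upright steel bar 110 mm long (z), 18 wide (hatch y), 14 deep, its axis 40 mm in front (hatch -x) of the sash plane, an 18 mm wide arm near each end; 26 mm free behind it. 125 mm above the table when shut. The gripper's body clears the sash only if the tool leans, fingers forward and down, about 40 degrees.
- tankard: Plain grey metal mug, 84 mm across, 95 mm high, 0.35 kg, with an ear handle on its own +y side reaching about 35 mm beyond the wall. It stands on the robot's side in front of the opening. Origin: centre of its underside; z up.
- cup_near: Bystander: copper cup without a handle, 80 mm across, 80 mm high, on the robot's side, left of the opening. Origin: centre of the underside.
- bowl_near: Bystander: copper bowl, 124 mm across, 50 mm high, on the robot's side, right of the opening. Origin: centre of the underside.
- goblet: Bystander: brass goblet, 76 mm across, 150 mm high, beyond the screen, to the left. Origin: centre of the underside.
- bottle: Bystander: green bottle, 80 mm across, 240 mm high, beyond the screen, to the right. Origin: centre of the underside.
There are look-alikes about, which are no part of the job. What is shaped like the tankard but green or pink is not meant.

How it is judged:
On the way, in this order (a step that is already met when the one before it is completed fails the run):
1. the sash is raised clear of the tankard's height (by more than 100 mm) (value of joint sash above 0.1 m), for 0.2 s.
2. the tankard stands upright on the table on the far side, its centre more than 55 mm beyond the sash plane (x of tankard in the frame of hatch above 0.055 m and y of tankard in the frame of hatch between -0.15 and 0.15 m and angle between tankard's own z axis and vertical below 0.1 rad and height (world z) of tankard between -0.01 and 0.01 m), for 0.2 s.
At the end, for the whole second after the job is handed in: The sash is shut to within 8 mm, and the tankard stands still and upright (within 0.1 rad) on the table beyond it, its centre more than 55 mm past the sash plane and within 150 mm either side of the middle of the opening (all of step 2 and value of joint sash below 0.008 m and linear speed of tankard below 0.02 m/s); the robot touches nothing.
It fails at once if the tankard is tipped over (more than 0.5 rad) (angle between tankard's own z axis and vertical above 0.5 rad).
It fails at once if the cup is moved by more than 30 mm (distance of cup_near from where it was at the start of the episode above 0.03 m).
It fails at once if the bowl is moved by more than 30 mm (distance of bowl_near from where it was at the start of the episode above 0.03 m).
It fails at once if the goblet is moved by more than 30 mm (distance of goblet from where it was at the start of the episode above 0.03 m).
It fails at once if the bottle is moved by more than 30 mm (distance of bottle from where it was at the start of the episode above 0.03 m).
It also fails if it takes over 70 s, if anything falls off the work surface, if the arm or the gripper's body presses on something with over 40 N, if the wrist force passes 120 N, or if a joint passes its speed limit or range.

## Working session

There is one attempt and no reset: what is moved stays moved. The work goes in short steps, Python scripts to look and compute and a tool call to move; the robot and the scene stay as the last step left them, time stands still between calls to the robot, and variables do not carry over. Pictures are saved under pics/ and viewed, at most 13 in all, crops included, and the job is handed in when it is done.

Besides the shell and the picture viewer there is one more tool, called after "Request:" in YAML: its name, and indented under it one key for each argument. servo_tool: Moves the arm, as the interface text tells. Its arguments: {"type":"object","properties":{"steps":{"type":"array","items":{"type":"object","properties":{"dx":{"type":"number"},"dy":{"type":"number"},"dz":{"type":"number"},"wx":{"type":"number"},"wy":{"type":"number"},"wz":{"type":"number"}}}},"jaw":{"type":"number"}},"required":["steps"]}

```bash
mkdir -p pics; python3 - <<'E'
from bench import ctrl, vision
import cv2,numpy as np
for n in ["scene","side"]:
    c=vision.camera(n); cv2.imwrite(f"pics/{n}0.png",c["frame"][:,:,::-1])
    print(n,c["vfov"],c["cx"],c["cy"],[k for k in c]); print(np.round(c["camera_from_world"],4).tolist())
o=ctrl.get_obs(); print(o["time_s"],o["eef_pos"],o["eef_rot"])
E
```

```text
scene 55.28987537901913 317.5735724825878 205.425338940934 ['frame', 'vfov', 'cx', 'cy', 'camera_from_world']
[[0.9328, 0.3603, -0.0027, -0.5027], [-0.2876, 0.7489, 0.597, 0.0767], [0.2171, -0.5562, 0.8022, -1.4797], [0.0, 0.0, 0.0, 1.0]]
side 42.414691448732356 315.6123758620547 200.06342924365038 ['frame', 'vfov', 'cx', 'cy', 'camera_from_world']
[[0.6853, -0.7282, 0.0015, -0.3566], [0.5208, 0.4916, 0.698, -0.3423], [-0.5091, -0.4775, 0.7161, -1.4788], [0.0, 0.0, 0.0, 1.0]]
0.1 [ 0.23112029 -0.5259773   0.2304749 ] [-7.88798586e-04  9.78672971e-01  2.05422964e-01  3.73620147e-06]
```

View pics/scene0.png

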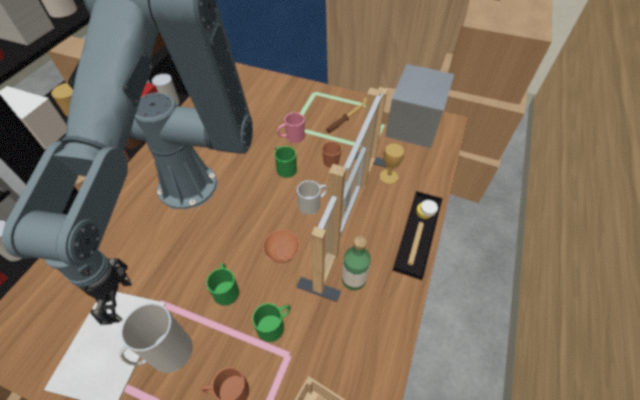

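View pics/side0.png

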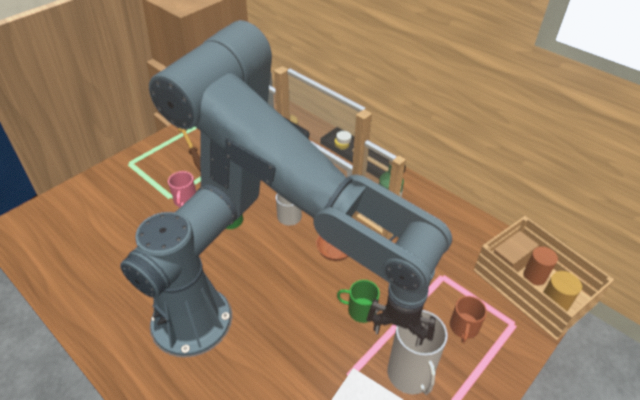

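The scene view shows the grey tankard at about (309,196) with its ear towards (323,188). The hatch runs from about (325,290) to (380,95), the bowl is at (281,246) and the cup at (332,153). In the side view the arm partly hides the hatch. I'll zoom in.

```bash
python3 - <<'E'
import cv2,numpy as np
a=cv2.imread("pics/scene0.png")[80:305,255:415]
b=cv2.imread("pics/side0.png")[50:275,240:420]
f=lambda x:cv2.resize(x,None,fx=2.35,fy=2.35,interpolation=cv2.INTER_CUBIC)
cv2.imwrite("pics/crop1.png",np.hstack([f(a),f(b)])); 
E
```

```text
(no output)
```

View pics/crop1.png

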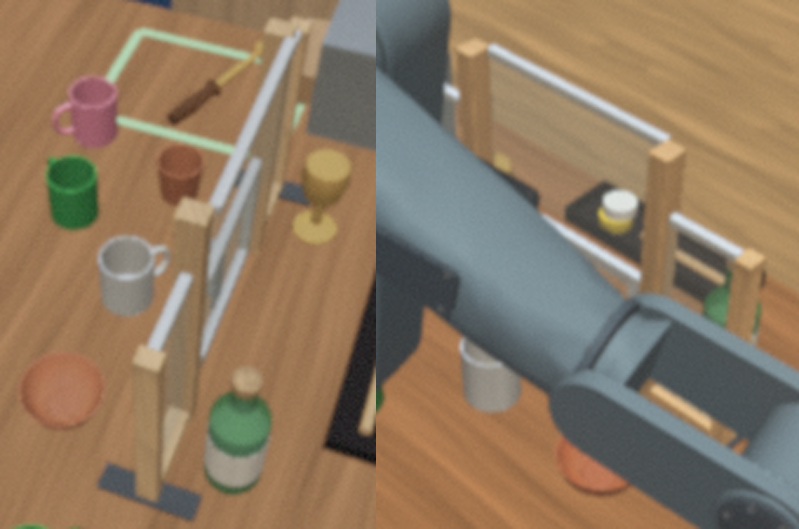

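```bash
cat > h.py <<'E'
import numpy as np, cv2
P={"scene":(55.28987537901913,317.5735724825878,205.425338940934,[[0.9328,0.3603,-0.0027,-0.5027],[-0.2876,0.7489,0.597,0.0767],[0.2171,-0.5562,0.8022,-1.4797],[0,0,0,1]]),
"side":(42.414691448732356,315.6123758620547,200.06342924365038,[[0.6853,-0.7282,0.0015,-0.3566],[0.5208,0.4916,0.698,-0.3423],[-0.5091,-0.4775,0.7161,-1.4788],[0,0,0,1]])}
def prm(c):
    if isinstance(c,str): v,cx,cy,T=P[c]
    else: v,cx,cy,T=c["vfov"],c["cx"],c["cy"],c["camera_from_world"]
    return 200/np.tan(np.radians(v)/2),cx,cy,np.array(T)
def ray(c,u,v):
    f,cx,cy,T=prm(c); R=T[:3,:3]
    return -R.T@T[:3,3], R.T@np.array([(u-cx)/f,-(v-cy)/f,-1])
def onz(c,u,v,z):
    o,d=ray(c,u,v); return o+d*(z-o[2])/d[2]
def tri(*obs):
    A=np.zeros((3,3));b=np.zeros(3)
    for c,u,v in obs:
        o,d=ray(c,u,v); d/=np.linalg.norm(d); M=np.eye(3)-np.outer(d,d); A+=M;b+=M@o
    return np.linalg.solve(A,b)
def proj(c,p):
    f,cx,cy,T=prm(c); q=T[:3,:3]@p+T[:3,3]; return np.array([cx-f*q[0]/q[2],cy+f*q[1]/q[2]])
E
python3 - <<'E'
from h import *
np.set_printoptions(precision=4,suppress=True)
print("endR",onz("scene",318.8,232.3,.43),onz("side",399.1,159.8,.43))
print("jambR",onz("scene",337.1,170.6,.43),onz("side",363,114.7,.43))
print("jambL",onz("side",282.1,70.4,.43))
print("tri",tri(("scene",318.8,232.3),("side",399.1,159.8)),tri(("scene",337.1,170.6),("side",363,114.7)))
# tankard rim z=.095: scene ellipse centre crop (127,255)
print("tank rim",onz("scene",255+127/2.35,80+256/2.35,.095),"base",onz("scene",255+127/2.35,80+293/2.35,0))
print("ear",onz("scene",255+160/2.35,80+262/2.35,.05))
print("bowl",onz("scene",255+63/2.35,80+388/2.35,.04),"cup",onz("scene",255+181/2.35,80+163/2.35,.08),"pinks",onz("scene",285,155,.08))
print("goblet rim",onz("scene",255+327/2.35,80+165/2.35,.15),"bottle top",onz("scene",255+248/2.35,80+378/2.35,.24))
E
```

```text
endR [ 0.6492 -0.275   0.43  ] [ 0.5375 -0.275   0.43  ]
jambR [ 0.6265 -0.0891  0.43  ] [ 0.6221 -0.0859  0.43  ]
jambL [0.6265 0.2442 0.43  ]
tri [ 0.6283 -0.2204  0.339 ] [ 0.6254 -0.0843  0.4262]
tank rim [0.4753 0.0819 0.095 ] base [0.4728 0.0828 0.    ]
ear [0.5132 0.1228 0.05  ]
bowl [ 0.4627 -0.1333  0.04  ] cup [0.48   0.3088 0.08  ] pinks [0.3217 0.2158 0.08  ]
goblet rim [0.7133 0.3186 0.15  ] bottle top [ 0.7226 -0.1463  0.24  ]
```

Request:
servo_tool:
  steps:
    - {"dz": 0.2}
    - {"dz": 0.4,"dy": 0.15,"wz": -0.02}
    - {"dz": 0.7,"dy": 0.35,"wz": -0.045}
    - {"dz": 0.9,"dy": 0.6,"wz": -0.07}
    - {"dz": 1,"dy": 0.9,"dx": 0.2,"wz": -0.09}
  jaw: 1

```text
$.steps[0]: bad value
```

Request:
servo_tool:
  steps:
    - {"dy": 0.2,"dx": 0.08,"wz": -0.01}
    - {"dy": 0.4,"dx": 0.16,"wz": -0.02}
    - {"dy": 0.6,"dx": 0.24,"wz": -0.03}
    - {"dy": 0.8,"dx": 0.32,"wz": -0.042}
    - {"dy": 1,"dx": 0.4,"wz": -0.042}

```text
$.steps[0]: bad value
```

Request:
servo_tool:
  steps:
    - {"dy": 0.25,"dx": 0.08}
    - {"dy": 0.5,"dx": 0.16}
    - {"dy": 0.75,"dx": 0.24}
    - {"dy": 1,"dx": 0.32}
    - {"dy": 1,"dx": 0.4}

```text
$.steps[0]: bad value
```

Request:
servo_tool:
  steps:
    - {"dx": 0,"dy": 0,"dz": 0.2,"wx": 0,"wy": 0,"wz": 0}
    - {"dx": 0,"dy": 0.15,"dz": 0.4,"wx": 0,"wy": 0,"wz": -0.02}
    - {"dx": 0,"dy": 0.35,"dz": 0.7,"wx": 0,"wy": 0,"wz": -0.045}
    - {"dx": 0.1,"dy": 0.6,"dz": 0.9,"wx": 0,"wy": 0,"wz": -0.07}
    - {"dx": 0.2,"dy": 0.9,"dz": 1,"wx": 0,"wy": 0,"wz": -0.09}
  jaw: 1

```text
time_s: 0.52
eef_pos: [0.2512, -0.4371, 0.334]
eef_rot: [0.002, 0.998, 0.063, 0.0]
wrist_force: [0.6, -0.2, 0.4]
opening: 1.001
grasp_force: 0.0
```

Request:
servo_tool:
  steps:
    - {"dx": 0.08,"dy": 0.2,"dz": 0,"wx": 0,"wy": 0,"wz": -0.01}
    - {"dx": 0.16,"dy": 0.4,"dz": 0,"wx": 0,"wy": 0,"wz": -0.02}
    - {"dx": 0.24,"dy": 0.6,"dz": 0,"wx": 0,"wy": 0,"wz": -0.03}
    - {"dx": 0.32,"dy": 0.8,"dz": 0,"wx": 0,"wy": 0,"wz": -0.042}
    - {"dx": 0.4,"dy": 1,"dz": 0,"wx": 0,"wy": 0,"wz": -0.042}

```text
time_s: 0.93
eef_pos: [0.2914, -0.3352, 0.3309]
eef_rot: [-0.0, 1.0, -0.002, -0.0]
wrist_force: [1.0, -0.3, -0.3]
opening: 1.003
grasp_force: 0.0
```

Request:
servo_tool:
  steps:
    - {"dx": 0.08,"dy": 0.25,"dz": 0,"wx": 0,"wy": 0,"wz": 0}
    - {"dx": 0.16,"dy": 0.5,"dz": 0,"wx": 0,"wy": 0,"wz": 0}
    - {"dx": 0.24,"dy": 0.75,"dz": 0,"wx": 0,"wy": 0,"wz": 0}
    - {"dx": 0.32,"dy": 1,"dz": 0,"wx": 0,"wy": 0,"wz": 0}
    - {"dx": 0.4,"dy": 1,"dz": 0,"wx": 0,"wy": 0,"wz": 0}

```text
time_s: 1.35
eef_pos: [0.3315, -0.233, 0.3312]
eef_rot: [-0.001, 1.0, 0.001, 0.0]
wrist_force: [0.2, -1.3, 0.6]
opening: 0.997
grasp_force: 0.0
```

Request:
servo_tool:
  steps:
    - {"dx": 0.08,"dy": 0.25,"dz": 0,"wx": 0,"wy": -0.015,"wz": 0}
    - {"dx": 0.16,"dy": 0.5,"dz": 0,"wx": 0,"wy": -0.03,"wz": 0}
    - {"dx": 0.24,"dy": 0.75,"dz": 0,"wx": 0,"wy": -0.045,"wz": 0}
    - {"dx": 0.32,"dy": 1,"dz": 0,"wx": 0,"wy": -0.06,"wz": 0}
    - {"dx": 0.4,"dy": 1,"dz": 0,"wx": 0,"wy": -0.075,"wz": 0}

```text
time_s: 1.77
eef_pos: [0.3717, -0.1336, 0.3313]
eef_rot: [-0.001, 0.993, 0.001, 0.119]
wrist_force: [1.0, -0.6, -0.6]
opening: 1.002
grasp_force: 0.0
```

Request:
servo_tool:
  steps:
    - {"dx": 0.08,"dy": 0.25,"dz": 0,"wx": 0,"wy": -0.015,"wz": 0}
    - {"dx": 0.16,"dy": 0.5,"dz": 0,"wx": 0,"wy": -0.03,"wz": 0}
    - {"dx": 0.24,"dy": 0.75,"dz": 0,"wx": 0,"wy": -0.045,"wz": 0}
    - {"dx": 0.32,"dy": 1,"dz": 0,"wx": 0,"wy": -0.06,"wz": 0}
    - {"dx": 0.4,"dy": 1,"dz": 0,"wx": 0,"wy": -0.075,"wz": 0}

```text
time_s: 2.18
eef_pos: [0.4115, -0.0331, 0.3314]
eef_rot: [-0.001, 0.972, 0.002, 0.235]
wrist_force: [-0.6, -0.4, -0.3]
opening: 0.998
grasp_force: 0.0
```

Request:
servo_tool:
  steps:
    - {"dx": 0.08,"dy": 0.25,"dz": 0,"wx": 0,"wy": -0.015,"wz": 0}
    - {"dx": 0.16,"dy": 0.5,"dz": 0,"wx": 0,"wy": -0.03,"wz": 0}
    - {"dx": 0.2,"dy": 0.75,"dz": 0,"wx": 0,"wy": -0.045,"wz": 0}
    - {"dx": 0.2,"dy": 1,"dz": 0,"wx": 0,"wy": -0.06,"wz": 0}
    - {"dx": 0.2,"dy": 1,"dz": 0,"wx": 0,"wy": -0.072,"wz": 0}

```text
time_s: 2.6
eef_pos: [0.4306, 0.0682, 0.3309]
eef_rot: [-0.002, 0.94, 0.003, 0.342]
wrist_force: [-0.5, 0.6, -0.0]
opening: 1.0
grasp_force: 0.0
```

```bash
python3 - <<'E'
from bench import ctrl, vision
import cv2,numpy as np,pickle
C={n:vision.camera(n) for n in ["scene","side","wrist"]}
pickle.dump(C,open("c1.pkl","wb"))
w=C["wrist"]["frame"][:,:,::-1]
a=C["scene"]["frame"][80:305,255:415,::-1];b=C["side"]["frame"][50:275,240:420,::-1]
f=lambda x:cv2.resize(x,None,fx=2.35,fy=2.35,interpolation=cv2.INTER_CUBIC)
cv2.imwrite("pics/w1.png",w);cv2.imwrite("pics/c2.png",np.hstack([f(a),f(b)]))
o=ctrl.get_obs();print(o["eef_pos"],o["eef_rot"],o["q"])
E
```

```text
[0.43084566 0.06391884 0.33086054] [-1.61074643e-04  9.39969649e-01  3.00126439e-04  3.41257882e-01] [-0.2502367  -0.80716097  2.29188464  0.192482    0.98460467  1.26931995]
```

View pics/w1.png

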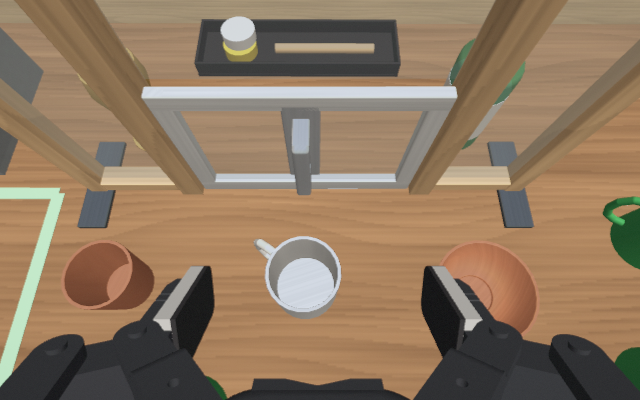

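View pics/c2.png

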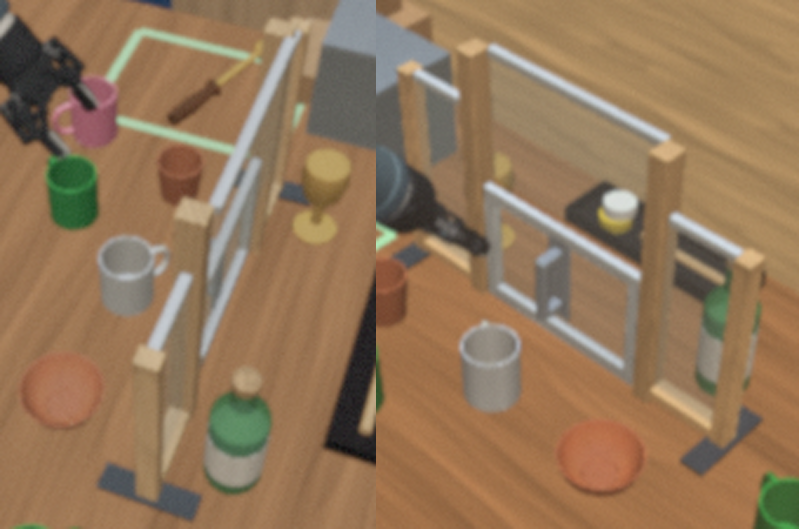

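The wrist view shows the sash handle around (302,118–193), jamb feet at (195,193) and (420,193), the tankard rim centre at (303,274) with its ear at (263,248), and the sash top edge from (145,90) to (456,90). The side view confirms the handle at crop (548,285).

```bash
python3 - <<'E'
from h import *; import pickle
np.set_printoptions(precision=4,suppress=True)
C=pickle.load(open("c1.pkl","rb"));w=C["wrist"]
print(w["vfov"],w["cx"],w["cy"])
for n,u,v,z in [("jamb L inner foot",203,193,0),("jamb R inner foot",411,194,0),("sash top farL",143,88,.213),("farR",456,88,.213),("nearL",148,99,.213),("nearR",455,98,.213),
 ("bar top front L",293,153,.18),("bar top front R",309,153,.18),("bar bot L",296,194,.07),("bar bot R",311,194,.07),("tank rim",303,274,.095),("ear",263,247,.07),("bowl",489,290,.05),("cup",97,274,.08)]:
    print(n,onz(w,u,v,z))
s=lambda x,y:("side",(x-376)/2.35+240,50+y/2.35)
wj=lambda u,v:(w,u,v)
print("bar top front mid",tri(s(543,262),(w,301,153)),"bot",tri(s(545,318),(w,303.5,194)))
print("tank rim side",onz(*s(490,346),.095))
E
```

```text
58.18425942459558 317.26674776868197 200.60148733292925
jamb L inner foot [0.61  0.236 0.   ]
jamb R inner foot [ 0.6096 -0.0721  0.    ]
sash top farL [0.6262 0.2324 0.213 ]
farR [ 0.6274 -0.0652  0.213 ]
nearL [0.6135 0.2253 0.213 ]
nearR [ 0.6157 -0.0626  0.213 ]
bar top front L [0.5751 0.0903 0.18  ]
bar top front R [0.5751 0.0746 0.18  ]
bar bot L [0.5787 0.0935 0.07  ]
bar bot R [0.5788 0.0745 0.07  ]
tank rim [0.4728 0.0817 0.095 ]
ear [0.5096 0.1311 0.07  ]
bowl [ 0.4631 -0.1394  0.05  ]
cup [0.4748 0.3159 0.08  ]
bar top front mid [0.5808 0.0817 0.1771] bot [0.5845 0.0827 0.0659]
tank rim side [0.4738 0.0784 0.095 ]
```

Request:
servo_tool:
  steps:
    - {"dx": 0.2,"dy": 0.05,"dz": -0.2,"wx": 0,"wy": 0,"wz": 0}
    - {"dx": 0.4,"dy": 0.1,"dz": -0.4,"wx": 0,"wy": 0,"wz": 0}
    - {"dx": 0.6,"dy": 0.15,"dz": -0.6,"wx": 0,"wy": 0,"wz": 0}
    - {"dx": 0.8,"dy": 0.19,"dz": -0.8,"wx": 0,"wy": 0,"wz": 0}
    - {"dx": 0.86,"dy": 0.19,"dz": -1,"wx": 0,"wy": 0,"wz": 0}

```text
time_s: 3.17
eef_pos: [0.52, 0.081, 0.2309]
eef_rot: [0.001, 0.94, -0.002, 0.342]
wrist_force: [0.6, 0.8, 0.2]
opening: 0.999
grasp_force: 0.0
```

Request:
servo_tool:
  steps:
    - {"dx": 0,"dy": 0,"dz": -0.13,"wx": 0,"wy": 0,"wz": 0}
    - {"dx": 0,"dy": 0,"dz": -0.26,"wx": 0,"wy": 0,"wz": 0}
    - {"dx": 0,"dy": 0,"dz": -0.26,"wx": 0,"wy": 0,"wz": 0}
    - {"dx": 0,"dy": 0,"dz": -0.26,"wx": 0,"wy": 0,"wz": 0}
    - {"dx": 0,"dy": 0,"dz": -0.26,"wx": 0,"wy": 0,"wz": 0}

```text
time_s: 3.58
eef_pos: [0.5182, 0.0814, 0.2063]
eef_rot: [0.0, 0.94, -0.001, 0.342]
wrist_force: [0.0, -0.2, 0.4]
opening: 0.996
grasp_force: 0.0
```

```bash
python3 - <<'E'
from bench import ctrl, vision
import cv2
w=vision.camera("wrist")
import pickle;pickle.dump(w,open("w2.pkl","wb"))
cv2.imwrite("pics/w2.png",w["frame"][:,:,::-1])
o=ctrl.get_obs();print(o["eef_pos"],o["eef_rot"])
E
```

```text
[0.51828976 0.08158001 0.2067819 ] [ 2.71440898e-04  9.39495183e-01 -1.03993928e-03  3.42560426e-01]
```

View pics/w2.png

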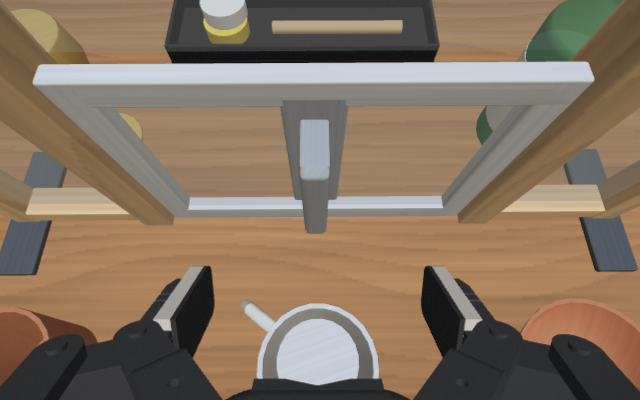

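The handle bar sits at (315,120–232), centred between the fingers, so I'm approaching.

Request:
servo_tool:
  steps:
    - {"dx": 0.17,"dy": 0.01,"dz": -0.2,"wx": 0,"wy": 0,"wz": 0}
    - {"dx": 0.34,"dy": 0.01,"dz": -0.4,"wx": 0,"wy": 0,"wz": 0}
    - {"dx": 0.5,"dy": 0.01,"dz": -0.6,"wx": 0,"wy": 0,"wz": 0}
    - {"dx": 0.65,"dy": 0.01,"dz": -0.78,"wx": 0,"wy": 0,"wz": 0}
    - {"dx": 0.76,"dy": 0.01,"dz": -0.93,"wx": 0,"wy": 0,"wz": 0}

```text
time_s: 4.05
eef_pos: [0.5952, 0.083, 0.1127]
eef_rot: [0.0, 0.939, -0.001, 0.343]
wrist_force: [-0.3, 1.1, 0.5]
opening: 1.003
grasp_force: 0.0
```

Request:
servo_tool:
  steps:
    - {"dx": 0,"dy": 0,"dz": 0,"wx": 0,"wy": 0,"wz": 0}
    - {"dx": 0,"dy": 0,"dz": 0,"wx": 0,"wy": 0,"wz": 0}
    - {"dx": 0,"dy": 0,"dz": 0,"wx": 0,"wy": 0,"wz": 0}
    - {"dx": 0,"dy": 0,"dz": 0,"wx": 0,"wy": 0,"wz": 0}
    - {"dx": 0,"dy": 0,"dz": 0,"wx": 0,"wy": 0,"wz": 0}
  jaw: 0

```text
time_s: 4.47
eef_pos: [0.5936, 0.0836, 0.1141]
eef_rot: [-0.0, 0.939, -0.0, 0.343]
wrist_force: [-0.8, -0.1, 1.1]
opening: 0.301
grasp_force: 0.0
```

Request:
servo_tool:
  steps:
    - {"dx": 0,"dy": 0,"dz": 0,"wx": 0,"wy": 0,"wz": 0}
    - {"dx": 0,"dy": 0,"dz": 0,"wx": 0,"wy": 0,"wz": 0}
    - {"dx": 0,"dy": 0,"dz": 0,"wx": 0,"wy": 0,"wz": 0}
    - {"dx": 0,"dy": 0,"dz": 0,"wx": 0,"wy": 0,"wz": 0}
    - {"dx": 0,"dy": 0,"dz": 0,"wx": 0,"wy": 0,"wz": 0}

```text
time_s: 4.88
eef_pos: [0.5935, 0.083, 0.1135]
eef_rot: [0.0, 0.939, -0.001, 0.343]
wrist_force: [-3.3, -5.1, 2.6]
opening: 0.204
grasp_force: 59.9
```

Gripped (opening 0.204, about 17 mm). Lifting slowly.

Request:
servo_tool:
  steps:
    - {"dx": 0,"dy": 0,"dz": 0.1,"wx": 0,"wy": 0,"wz": 0}
    - {"dx": 0,"dy": 0,"dz": 0.2,"wx": 0,"wy": 0,"wz": 0}
    - {"dx": 0,"dy": 0,"dz": 0.3,"wx": 0,"wy": 0,"wz": 0}
    - {"dx": 0,"dy": 0,"dz": 0.4,"wx": 0,"wy": 0,"wz": 0}
    - {"dx": 0,"dy": 0,"dz": 0.5,"wx": 0,"wy": 0,"wz": 0}

```text
time_s: 5.3
eef_pos: [0.5934, 0.083, 0.1628]
eef_rot: [0.0, 0.94, -0.001, 0.342]
wrist_force: [15.1, -1.0, -13.5]
opening: 0.199
grasp_force: 62.7
```

Request:
servo_tool:
  steps:
    - {"dx": 0,"dy": 0,"dz": 0.1,"wx": 0,"wy": 0,"wz": 0}
    - {"dx": 0,"dy": 0,"dz": 0.2,"wx": 0,"wy": 0,"wz": 0}
    - {"dx": 0,"dy": 0,"dz": 0.3,"wx": 0,"wy": 0,"wz": 0}
    - {"dx": 0,"dy": 0,"dz": 0.4,"wx": 0,"wy": 0,"wz": 0}
    - {"dx": 0,"dy": 0,"dz": 0.5,"wx": 0,"wy": 0,"wz": 0}

```text
time_s: 5.72
eef_pos: [0.5934, 0.083, 0.2127]
eef_rot: [0.0, 0.94, -0.001, 0.342]
wrist_force: [17.4, -1.1, -14.0]
opening: 0.195
grasp_force: 62.6
```

Request:
servo_tool:
  steps:
    - {"dx": 0,"dy": 0,"dz": 0.12,"wx": 0,"wy": 0,"wz": 0}
    - {"dx": 0,"dy": 0,"dz": 0.24,"wx": 0,"wy": 0,"wz": 0}
    - {"dx": 0,"dy": 0,"dz": 0.36,"wx": 0,"wy": 0,"wz": 0}
    - {"dx": 0,"dy": 0,"dz": 0.48,"wx": 0,"wy": 0,"wz": 0}
    - {"dx": 0,"dy": 0,"dz": 0.6,"wx": 0,"wy": 0,"wz": 0}

```text
time_s: 6.13
eef_pos: [0.5933, 0.083, 0.2724]
eef_rot: [0.0, 0.94, -0.001, 0.342]
wrist_force: [19.2, -0.6, -13.2]
opening: 0.202
grasp_force: 62.3
```

Request:
servo_tool:
  steps:
    - {"dx": 0,"dy": 0,"dz": 0.06,"wx": 0,"wy": 0,"wz": 0}
    - {"dx": 0,"dy": 0,"dz": 0.12,"wx": 0,"wy": 0,"wz": 0}
    - {"dx": 0,"dy": 0,"dz": 0.12,"wx": 0,"wy": 0,"wz": 0}
    - {"dx": 0,"dy": 0,"dz": 0.12,"wx": 0,"wy": 0,"wz": 0}
    - {"dx": 0,"dy": 0,"dz": 0.12,"wx": 0,"wy": 0,"wz": 0}

```text
time_s: 6.55
eef_pos: [0.5934, 0.083, 0.2854]
eef_rot: [0.0, 0.939, -0.001, 0.343]
wrist_force: [0.8, -4.8, 1.4]
opening: 0.198
grasp_force: 65.2
```

Request:
servo_tool:
  steps:
    - {"dx": 0,"dy": 0,"dz": 0,"wx": 0,"wy": 0,"wz": 0}
    - {"dx": 0,"dy": 0,"dz": 0,"wx": 0,"wy": 0,"wz": 0}
    - {"dx": 0,"dy": 0,"dz": 0,"wx": 0,"wy": 0,"wz": 0}
    - {"dx": 0,"dy": 0,"dz": 0,"wx": 0,"wy": 0,"wz": 0}
    - {"dx": 0,"dy": 0,"dz": 0,"wx": 0,"wy": 0,"wz": 0}
  jaw: 1

```text
time_s: 6.97
eef_pos: [0.5931, 0.0837, 0.2842]
eef_rot: [-0.0, 0.94, -0.0, 0.342]
wrist_force: [-0.2, 0.4, 0.6]
opening: 0.891
grasp_force: 0.0
```

Request:
servo_tool:
  steps:
    - {"dx": -0.1,"dy": 0,"dz": 0.1,"wx": 0,"wy": 0,"wz": 0}
    - {"dx": -0.25,"dy": 0,"dz": 0.2,"wx": 0,"wy": 0,"wz": 0}
    - {"dx": -0.5,"dy": 0,"dz": 0.2,"wx": 0,"wy": 0,"wz": 0}
    - {"dx": -0.75,"dy": 0,"dz": 0.2,"wx": 0,"wy": 0.02,"wz": 0}
    - {"dx": -1,"dy": 0,"dz": 0.2,"wx": 0,"wy": 0.04,"wz": 0}

```text
time_s: 7.38
eef_pos: [0.4912, 0.0837, 0.3036]
eef_rot: [-0.0, 0.96, -0.0, 0.28]
wrist_force: [-0.1, -0.0, -0.1]
opening: 1.002
grasp_force: 0.0
```

Request:
servo_tool:
  steps:
    - {"dx": -0.2,"dy": 0,"dz": 0,"wx": 0,"wy": 0.02,"wz": 0}
    - {"dx": -0.4,"dy": 0,"dz": 0,"wx": 0,"wy": 0.04,"wz": 0}
    - {"dx": -0.6,"dy": 0,"dz": 0,"wx": 0,"wy": 0.06,"wz": 0}
    - {"dx": -0.8,"dy": 0,"dz": 0,"wx": 0,"wy": 0.08,"wz": 0}
    - {"dx": -0.98,"dy": 0,"dz": 0,"wx": 0,"wy": 0.1,"wz": 0}
  jaw: 0.55

```text
time_s: 7.8
eef_pos: [0.3941, 0.0836, 0.3048]
eef_rot: [-0.0, 0.992, -0.0, 0.127]
wrist_force: [-0.6, -0.3, 0.3]
opening: 0.55
grasp_force: 0.0
```

Request:
servo_tool:
  steps:
    - {"dx": 0,"dy": -0.02,"dz": -0.2,"wx": 0,"wy": 0,"wz": 0}
    - {"dx": 0,"dy": -0.02,"dz": -0.4,"wx": 0,"wy": 0,"wz": 0}
    - {"dx": 0,"dy": -0.02,"dz": -0.6,"wx": 0,"wy": 0,"wz": 0}
    - {"dx": 0,"dy": -0.02,"dz": -0.8,"wx": 0,"wy": 0,"wz": 0}
    - {"dx": 0,"dy": -0.02,"dz": -1,"wx": 0,"wy": 0,"wz": 0}

```text
time_s: 8.22
eef_pos: [0.3952, 0.0816, 0.2036]
eef_rot: [-0.0, 0.992, -0.0, 0.129]
wrist_force: [0.5, 0.0, -0.5]
opening: 0.549
grasp_force: 0.0
```

Request:
servo_tool:
  steps:
    - {"dx": 0,"dy": 0,"dz": -0.2,"wx": 0,"wy": 0,"wz": 0}
    - {"dx": 0,"dy": 0,"dz": -0.4,"wx": 0,"wy": 0,"wz": 0}
    - {"dx": 0,"dy": 0,"dz": -0.6,"wx": 0,"wy": 0,"wz": 0}
    - {"dx": 0,"dy": 0,"dz": -0.75,"wx": 0,"wy": 0,"wz": 0}
    - {"dx": 0,"dy": 0,"dz": -0.9,"wx": 0,"wy": 0,"wz": 0}

```text
time_s: 8.63
eef_pos: [0.3949, 0.0817, 0.1133]
eef_rot: [-0.0, 0.992, -0.0, 0.128]
wrist_force: [-0.1, 0.1, -0.1]
opening: 0.552
grasp_force: 0.0
```

Request:
servo_tool:
  steps:
    - {"dx": 0,"dy": 0,"dz": -0.2,"wx": 0,"wy": 0,"wz": 0}
    - {"dx": 0,"dy": 0,"dz": -0.4,"wx": 0,"wy": 0,"wz": 0}
    - {"dx": 0,"dy": 0,"dz": -0.6,"wx": 0,"wy": 0,"wz": 0}
    - {"dx": 0,"dy": 0,"dz": -0.78,"wx": 0,"wy": 0,"wz": 0}
    - {"dx": 0,"dy": 0,"dz": -0.78,"wx": 0,"wy": 0,"wz": 0}

```text
time_s: 9.05
eef_pos: [0.3924, 0.0818, 0.0332]
eef_rot: [-0.0, 0.992, -0.001, 0.125]
wrist_force: [-0.8, 0.1, -0.0]
opening: 0.553
grasp_force: 0.0
```

```bash
python3 - <<'E'
from bench import ctrl, vision
import cv2,numpy as np
w=vision.camera("wrist")["frame"];s=vision.camera("side")["frame"]
a=cv2.resize(w,(400,250));b=cv2.resize(s[50:300,220:420],(400,500))
cv2.imwrite("pics/c3.png",np.hstack([np.vstack([a,cv2.resize(vision.camera("scene")["frame"][130:255,255:455],(400,250))]),b])[:,:,::-1])
o=ctrl.get_obs();print(o["eef_pos"],o["eef_rot"],o["q"])
E
```

```text
[0.39569817 0.08152641 0.03693706] [-6.74588189e-05  9.91690319e-01 -4.00824168e-04  1.28647370e-01] [-0.11748925 -0.05775535  2.35479528  0.05392659  0.58891969  1.41311869]
```

View pics/c3.png

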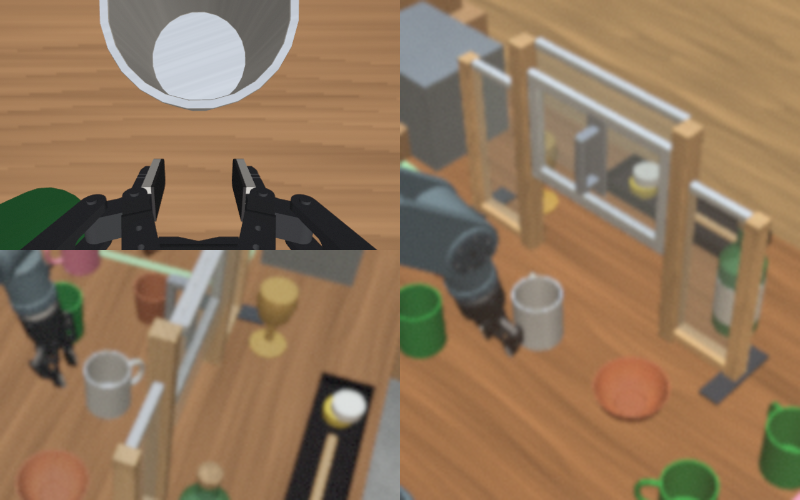

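The sash is holding up and the tankard rim is centred ahead of the fingers, at (200,55) in the wrist tile. Now I push it slowly, leaning the tool more as it goes.

Request:
servo_tool:
  steps:
    - {"dx": 0.1,"dy": 0,"dz": 0,"wx": 0,"wy": -0.009,"wz": 0}
    - {"dx": 0.2,"dy": 0,"dz": 0,"wx": 0,"wy": -0.018,"wz": 0}
    - {"dx": 0.3,"dy": 0,"dz": 0,"wx": 0,"wy": -0.027,"wz": 0}
    - {"dx": 0.4,"dy": 0,"dz": 0,"wx": 0,"wy": -0.036,"wz": 0}
    - {"dx": 0.5,"dy": 0,"dz": 0,"wx": 0,"wy": -0.045,"wz": 0}

```text
time_s: 9.62
eef_pos: [0.4464, 0.0816, 0.0378]
eef_rot: [-0.0, 0.98, -0.0, 0.2]
wrist_force: [-3.4, 0.2, 1.6]
opening: 0.549
grasp_force: 1.6
```

Request:
servo_tool:
  steps:
    - {"dx": 0.1,"dy": 0,"dz": 0,"wx": 0,"wy": -0.009,"wz": 0}
    - {"dx": 0.2,"dy": 0,"dz": 0,"wx": 0,"wy": -0.018,"wz": 0}
    - {"dx": 0.3,"dy": 0,"dz": 0,"wx": 0,"wy": -0.027,"wz": 0}
    - {"dx": 0.4,"dy": 0,"dz": 0,"wx": 0,"wy": -0.036,"wz": 0}
    - {"dx": 0.5,"dy": 0,"dz": 0,"wx": 0,"wy": -0.045,"wz": 0}

```text
time_s: 10.03
eef_pos: [0.4962, 0.0817, 0.0377]
eef_rot: [-0.0, 0.963, -0.0, 0.268]
wrist_force: [-2.4, 0.0, -0.6]
opening: 0.552
grasp_force: 0.9
```

Request:
servo_tool:
  steps:
    - {"dx": 0.1,"dy": 0,"dz": 0,"wx": 0,"wy": -0.009,"wz": 0}
    - {"dx": 0.2,"dy": 0,"dz": 0,"wx": 0,"wy": -0.018,"wz": 0}
    - {"dx": 0.3,"dy": 0,"dz": 0,"wx": 0,"wy": -0.027,"wz": 0}
    - {"dx": 0.4,"dy": 0,"dz": 0,"wx": 0,"wy": -0.036,"wz": 0}
    - {"dx": 0.5,"dy": 0,"dz": 0,"wx": 0,"wy": -0.045,"wz": 0}

```text
time_s: 10.45
eef_pos: [0.5329, 0.085, 0.0386]
eef_rot: [-0.005, 0.948, 0.002, 0.318]
wrist_force: [-1.3, 0.1, -0.4]
opening: 0.548
grasp_force: 1.0
```

```bash
python3 - <<'E'
from bench import ctrl, vision
import cv2,numpy as np
w=vision.camera("wrist")["frame"];s=vision.camera("side")["frame"]
a=cv2.resize(w,(400,250));b=cv2.resize(s[50:300,220:420],(400,500))
cv2.imwrite("pics/c4.png",np.hstack([np.vstack([a,cv2.resize(vision.camera("scene")["frame"][130:255,255:455],(400,250))]),b])[:,:,::-1])
o=ctrl.get_obs();print(o["eef_pos"],o["eef_rot"],o["q"])
E
```

```text
[0.53277103 0.08488029 0.03858284] [-0.00523296  0.9482754   0.00108758  0.31740383] [-0.10813378  0.16245697  2.29447486  1.0605865   0.08664849  0.42654119]
```

View pics/c4.png

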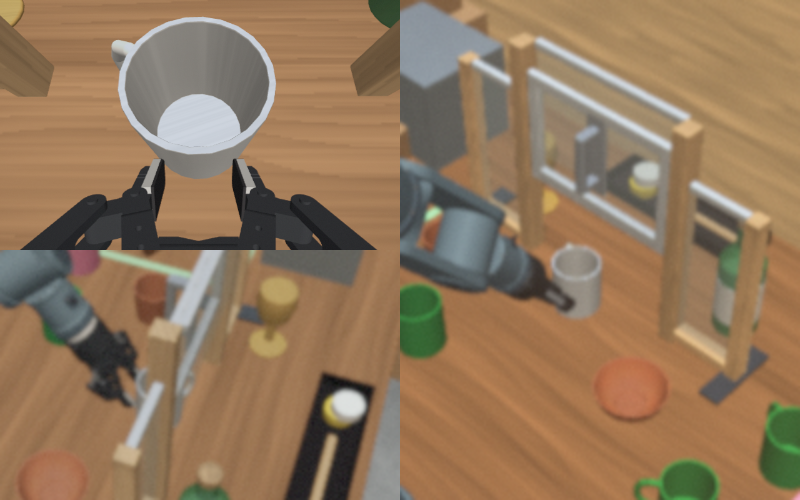

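The tankard is following upright and centred, but the wrist is near its singularity (q5≈0.09). I'll go on at a slightly smaller lean.

Request:
servo_tool:
  steps:
    - {"dx": 0,"dy": 0,"dz": 0,"wx": 0,"wy": 0.01,"wz": 0}
    - {"dx": 0,"dy": 0,"dz": 0,"wx": 0,"wy": 0.02,"wz": 0}
    - {"dx": 0,"dy": 0,"dz": 0,"wx": 0,"wy": 0.025,"wz": 0}
    - {"dx": 0.05,"dy": 0,"dz": 0,"wx": 0,"wy": 0.025,"wz": 0}
    - {"dx": 0.1,"dy": 0,"dz": 0,"wx": 0,"wy": 0.025,"wz": 0}

```text
time_s: 11.02
eef_pos: [0.5426, 0.0842, 0.0385]
eef_rot: [-0.004, 0.96, 0.002, 0.279]
wrist_force: [-1.0, -0.7, -0.4]
opening: 0.551
grasp_force: 0.9
```

Request:
servo_tool:
  steps:
    - {"dx": 0.06,"dy": 0,"dz": 0,"wx": 0,"wy": 0,"wz": 0}
    - {"dx": 0.12,"dy": 0,"dz": 0,"wx": 0,"wy": 0,"wz": 0}
    - {"dx": 0.18,"dy": 0,"dz": 0,"wx": 0,"wy": 0,"wz": 0}
    - {"dx": 0.24,"dy": 0,"dz": 0,"wx": 0,"wy": 0,"wz": 0}
    - {"dx": 0.3,"dy": 0,"dz": 0,"wx": 0,"wy": 0,"wz": 0}

```text
time_s: 11.43
eef_pos: [0.5721, 0.0848, 0.037]
eef_rot: [-0.005, 0.96, 0.001, 0.279]
wrist_force: [-4.2, -0.8, 4.8]
opening: 0.551
grasp_force: 2.6
```

```bash
python3 - <<'E'
from bench import ctrl
o=ctrl.get_obs();print(o["eef_pos"],o["eef_rot"],o["q"])
E
```

```text
[0.57211552 0.08480802 0.03703147] [-0.00502266  0.96036007  0.00108031  0.27871515] [-0.09130784  0.23464818  2.15171733  0.29902274  0.20170659  1.20099041]
```

Request:
servo_tool:
  steps:
    - {"dx": 0.08,"dy": -0.01,"dz": 0,"wx": 0,"wy": 0,"wz": 0}
    - {"dx": 0.16,"dy": -0.02,"dz": 0,"wx": 0,"wy": -0.006,"wz": 0}
    - {"dx": 0.24,"dy": -0.03,"dz": 0,"wx": 0,"wy": -0.012,"wz": 0}
    - {"dx": 0.32,"dy": -0.03,"dz": 0,"wx": 0,"wy": -0.018,"wz": 0}
    - {"dx": 0.4,"dy": -0.03,"dz": 0,"wx": 0,"wy": -0.024,"wz": 0}

```text
time_s: 11.85
eef_pos: [0.6121, 0.0816, 0.0367]
eef_rot: [-0.005, 0.949, 0.001, 0.315]
wrist_force: [-2.0, -0.4, 1.0]
opening: 0.551
grasp_force: 1.5
```

```bash
python3 - <<'E'
from bench import ctrl
o=ctrl.get_obs();print(o["eef_pos"],o["eef_rot"],o["q"])
E
```

```text
[0.61212462 0.0815558  0.03665551] [-0.00474994  0.94912571  0.00120085  0.3148593 ] [-0.09434387  0.30367245  2.10374107  0.60219151  0.11683778  0.89674312]
```

Request:
servo_tool:
  steps:
    - {"dx": 0.08,"dy": 0,"dz": -0.01,"wx": 0,"wy": 0,"wz": 0}
    - {"dx": 0.16,"dy": 0,"dz": -0.02,"wx": 0,"wy": 0,"wz": 0}
    - {"dx": 0.24,"dy": 0,"dz": -0.03,"wx": 0,"wy": 0,"wz": 0}
    - {"dx": 0.32,"dy": 0,"dz": -0.04,"wx": 0,"wy": 0,"wz": 0}
    - {"dx": 0.38,"dy": 0,"dz": -0.05,"wx": 0,"wy": 0,"wz": 0}

```text
time_s: 12.27
eef_pos: [0.6507, 0.0817, 0.0322]
eef_rot: [-0.005, 0.949, 0.001, 0.315]
wrist_force: [-4.5, 0.3, 4.8]
opening: 0.552
grasp_force: 2.7
```

```bash
python3 - <<'E'
from bench import ctrl, vision
import cv2,numpy as np,pickle
C={n:vision.camera(n) for n in ["scene","side","wrist"]};pickle.dump(C,open("c5.pkl","wb"))
w=C["wrist"]["frame"];s=C["side"]["frame"]
a=cv2.resize(w,(400,250));b=cv2.resize(s[50:300,220:420],(400,500))
cv2.imwrite("pics/c5.png",np.hstack([np.vstack([a,cv2.resize(C["scene"]["frame"][130:255,255:455],(400,250))]),b])[:,:,::-1])
o=ctrl.get_obs();print(o["eef_pos"],o["eef_rot"],o["q"])
E
```

```text
[0.65030344 0.08158631 0.03206075] [-0.00477362  0.94908693  0.00127963  0.31497552] [-0.08637586  0.3759775   2.01072925  0.48685529  0.13163478  1.01876637]
```

View pics/c5.png

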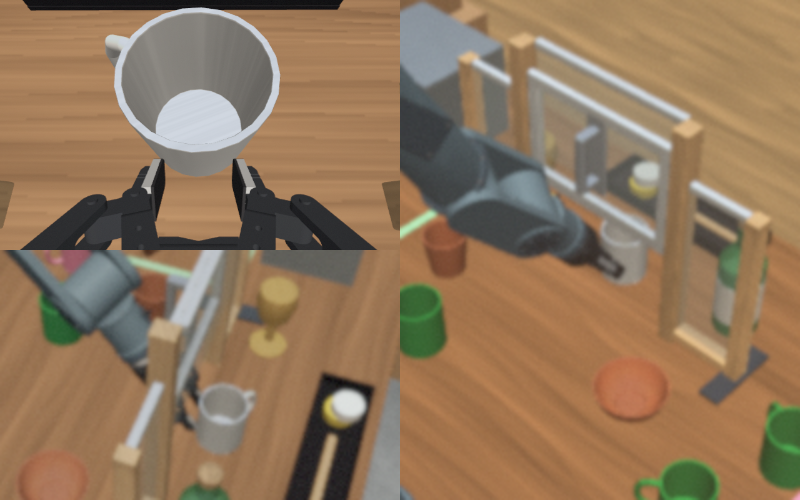

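The tankard is upright beyond the sash. Its rim centre is at tile (197,82) in the wrist view and tile (223,403) in the scene view. I'll measure it.

```bash
python3 - <<'E'
from h import *; import pickle
C=pickle.load(open("c5.pkl","rb"))
print(onz(C["wrist"],315,131,.095),onz("scene",366.5,206.5,.095))
E
```

```text
[0.68392415 0.08258979 0.095     ] [0.68649956 0.08054295 0.095     ]
```

Request:
servo_tool:
  steps:
    - {"dx": 0.04,"dy": 0,"dz": 0,"wx": 0,"wy": 0,"wz": 0}
    - {"dx": 0.08,"dy": 0,"dz": -0.01,"wx": 0,"wy": 0,"wz": 0}
    - {"dx": 0.11,"dy": 0,"dz": -0.02,"wx": 0,"wy": 0,"wz": 0}
    - {"dx": 0.13,"dy": 0,"dz": -0.02,"wx": 0,"wy": 0,"wz": 0}
    - {"dx": 0.13,"dy": 0,"dz": -0.02,"wx": 0,"wy": 0,"wz": 0}

```text
time_s: 12.83
eef_pos: [0.663, 0.0817, 0.0301]
eef_rot: [-0.005, 0.949, 0.001, 0.315]
wrist_force: [-1.2, 1.0, 0.6]
opening: 0.55
grasp_force: 1.0
```

Request:
servo_tool:
  steps:
    - {"dx": -0.05,"dy": 0,"dz": 0,"wx": 0,"wy": 0,"wz": 0}
    - {"dx": -0.15,"dy": 0,"dz": 0,"wx": 0,"wy": 0,"wz": 0}
    - {"dx": -0.25,"dy": 0,"dz": 0,"wx": 0,"wy": 0,"wz": 0}
    - {"dx": -0.35,"dy": 0,"dz": 0,"wx": 0,"wy": 0,"wz": 0}
    - {"dx": -0.45,"dy": 0,"dz": 0,"wx": 0,"wy": 0,"wz": 0}

```text
time_s: 13.25
eef_pos: [0.6169, 0.0816, 0.0301]
eef_rot: [-0.005, 0.949, 0.001, 0.315]
wrist_force: [-0.5, 0.4, 0.8]
opening: 0.552
grasp_force: 0.0
```

```bash
python3 - <<'E'
from bench import ctrl
o=ctrl.get_obs();print(o["eef_pos"],o["eef_rot"],o["q"])
E
```

```text
[0.61694605 0.08159996 0.03007184] [-0.00469059  0.94914019  0.00126829  0.31481627] [-0.09309102  0.32797138  2.09113732  0.65743953  0.10691624  0.84191164]
```

Request:
servo_tool:
  steps:
    - {"dx": -0.2,"dy": 0,"dz": 0,"wx": 0,"wy": 0.01,"wz": 0}
    - {"dx": -0.4,"dy": 0,"dz": 0,"wx": 0,"wy": 0.025,"wz": 0}
    - {"dx": -0.6,"dy": 0,"dz": 0.05,"wx": 0,"wy": 0.04,"wz": 0}
    - {"dx": -0.8,"dy": 0,"dz": 0.1,"wx": 0,"wy": 0.05,"wz": 0}
    - {"dx": -1,"dy": 0,"dz": 0.2,"wx": 0,"wy": 0.05,"wz": 0}

```text
time_s: 13.67
eef_pos: [0.5176, 0.0814, 0.0507]
eef_rot: [-0.005, 0.971, 0.001, 0.239]
wrist_force: [-0.5, 0.6, 1.3]
opening: 0.553
grasp_force: 0.0
```

Request:
servo_tool:
  steps:
    - {"dx": -0.1,"dy": 0,"dz": 0.2,"wx": 0,"wy": 0,"wz": 0}
    - {"dx": -0.2,"dy": 0,"dz": 0.4,"wx": 0,"wy": 0,"wz": 0}
    - {"dx": -0.3,"dy": 0,"dz": 0.6,"wx": 0,"wy": 0,"wz": 0}
    - {"dx": -0.3,"dy": 0,"dz": 0.8,"wx": 0,"wy": 0,"wz": 0}
    - {"dx": -0.3,"dy": 0,"dz": 1,"wx": 0,"wy": 0,"wz": 0}
  jaw: 1

```text
time_s: 14.08
eef_pos: [0.4867, 0.0819, 0.1509]
eef_rot: [-0.005, 0.971, 0.001, 0.239]
wrist_force: [1.5, -1.1, 0.3]
opening: 1.002
grasp_force: 0.0
```

Request:
servo_tool:
  steps:
    - {"dx": 0,"dy": 0,"dz": 0.2,"wx": 0,"wy": 0,"wz": 0}
    - {"dx": 0,"dy": 0,"dz": 0.4,"wx": 0,"wy": 0,"wz": 0}
    - {"dx": 0,"dy": 0,"dz": 0.6,"wx": 0,"wy": 0,"wz": 0}
    - {"dx": 0,"dy": 0,"dz": 0.8,"wx": 0,"wy": 0,"wz": 0}
    - {"dx": 0,"dy": 0,"dz": 1,"wx": 0,"wy": 0,"wz": 0}

```text
time_s: 14.5
eef_pos: [0.4873, 0.082, 0.2511]
eef_rot: [-0.005, 0.971, 0.001, 0.24]
wrist_force: [-0.2, 0.5, -0.7]
opening: 0.996
grasp_force: 0.0
```

Request:
servo_tool:
  steps:
    - {"dx": 0,"dy": 0,"dz": 0.2,"wx": 0,"wy": 0,"wz": 0}
    - {"dx": 0,"dy": 0,"dz": 0.4,"wx": 0,"wy": -0.01,"wz": 0}
    - {"dx": 0,"dy": 0,"dz": 0.6,"wx": 0,"wy": -0.02,"wz": 0}
    - {"dx": 0,"dy": 0,"dz": 0.8,"wx": 0,"wy": -0.035,"wz": 0}
    - {"dx": 0,"dy": 0,"dz": 1,"wx": 0,"wy": -0.05,"wz": 0}

```text
time_s: 14.92
eef_pos: [0.4875, 0.082, 0.3512]
eef_rot: [-0.005, 0.949, 0.002, 0.316]
wrist_force: [-0.0, -0.0, 0.3]
opening: 0.997
grasp_force: 0.0
```

```bash
python3 - <<'E'
from bench import ctrl, vision
from scipy.spatial.transform import Rotation as R
import numpy as np
o=ctrl.get_obs();q=np.array(o["eef_rot"]);r=R.from_quat(np.r_[q[1:],q[0]])
t=R.from_euler('y',-40,degrees=True)*R.from_quat([1,0,0,0])
print(o["eef_pos"],o["q"],"turn to 40deg lean /pi:",(t*r.inv()).as_rotvec()/np.pi)
E
```

```text
[0.48752408 0.08196915 0.35116086] [-0.13535063 -0.55983993  2.11687606  0.11284369  0.94978442  1.3964353 ] turn to 40deg lean /pi: [-0.00269947 -0.01743238 -0.00209601]
```

Request:
servo_tool:
  steps:
    - {"dx": 0.1,"dy": 0.01,"dz": 0.1,"wx": -0.001,"wy": -0.005,"wz": -0.001}
    - {"dx": 0.2,"dy": 0.01,"dz": 0.2,"wx": -0.002,"wy": -0.01,"wz": -0.002}
    - {"dx": 0.3,"dy": 0.01,"dz": 0.26,"wx": -0.003,"wy": -0.017,"wz": -0.002}
    - {"dx": 0.3,"dy": 0.01,"dz": 0.26,"wx": -0.003,"wy": -0.017,"wz": -0.002}
    - {"dx": 0.3,"dy": 0.01,"dz": 0.26,"wx": -0.003,"wy": -0.017,"wz": -0.002}

```text
time_s: 15.33
eef_pos: [0.5178, 0.0829, 0.3749]
eef_rot: [0.0, 0.941, 0.0, 0.339]
wrist_force: [-0.1, 0.0, 0.2]
opening: 1.002
grasp_force: 0.0
```

Request:
servo_tool:
  steps:
    - {"dx": 0.17,"dy": 0,"dz": -0.2,"wx": 0,"wy": 0,"wz": 0}
    - {"dx": 0.34,"dy": 0,"dz": -0.4,"wx": 0,"wy": 0,"wz": 0}
    - {"dx": 0.5,"dy": 0,"dz": -0.6,"wx": 0,"wy": 0,"wz": 0}
    - {"dx": 0.65,"dy": 0,"dz": -0.78,"wx": 0,"wy": 0,"wz": 0}
    - {"dx": 0.76,"dy": 0,"dz": -0.92,"wx": 0,"wy": 0,"wz": 0}

```text
time_s: 15.75
eef_pos: [0.5934, 0.0828, 0.2804]
eef_rot: [0.0, 0.941, -0.0, 0.338]
wrist_force: [0.8, 0.8, 0.4]
opening: 0.999
grasp_force: 0.0
```

Request:
servo_tool:
  steps:
    - {"dx": 0,"dy": 0,"dz": 0,"wx": 0,"wy": 0,"wz": 0}
    - {"dx": 0,"dy": 0,"dz": 0,"wx": 0,"wy": 0,"wz": 0}
    - {"dx": 0,"dy": 0,"dz": 0,"wx": 0,"wy": 0,"wz": 0}
    - {"dx": 0,"dy": 0,"dz": 0,"wx": 0,"wy": 0,"wz": 0}
    - {"dx": 0,"dy": 0,"dz": 0,"wx": 0,"wy": 0,"wz": 0}
  jaw: 0

```text
time_s: 16.17
eef_pos: [0.5937, 0.0828, 0.2856]
eef_rot: [0.001, 0.94, 0.0, 0.341]
wrist_force: [-0.0, -0.2, -0.5]
opening: 0.301
grasp_force: 0.0
```

Request:
servo_tool:
  steps:
    - {"dx": 0,"dy": 0,"dz": 0,"wx": 0,"wy": 0,"wz": 0}
    - {"dx": 0,"dy": 0,"dz": 0,"wx": 0,"wy": 0,"wz": 0}
    - {"dx": 0,"dy": 0,"dz": 0,"wx": 0,"wy": 0,"wz": 0}
    - {"dx": 0,"dy": 0,"dz": 0,"wx": 0,"wy": 0,"wz": 0}
    - {"dx": 0,"dy": 0,"dz": 0,"wx": 0,"wy": 0,"wz": 0}

```text
time_s: 16.58
eef_pos: [0.5936, 0.0829, 0.2845]
eef_rot: [0.0, 0.94, 0.0, 0.34]
wrist_force: [-3.7, 3.2, 2.6]
opening: 0.203
grasp_force: 60.1
```

```bash
python3 - <<'E'
from bench import vision
from h import *; import pickle
c=vision.camera("scene");pickle.dump(c,open("c6.pkl","wb"));a=c["frame"][130:255,255:455]
cv2.imwrite("pics/c6.png",cv2.resize(a,(800,500),interpolation=cv2.INTER_CUBIC)[:,:,::-1])
E
```

```text
(no output)
```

View pics/c6.png

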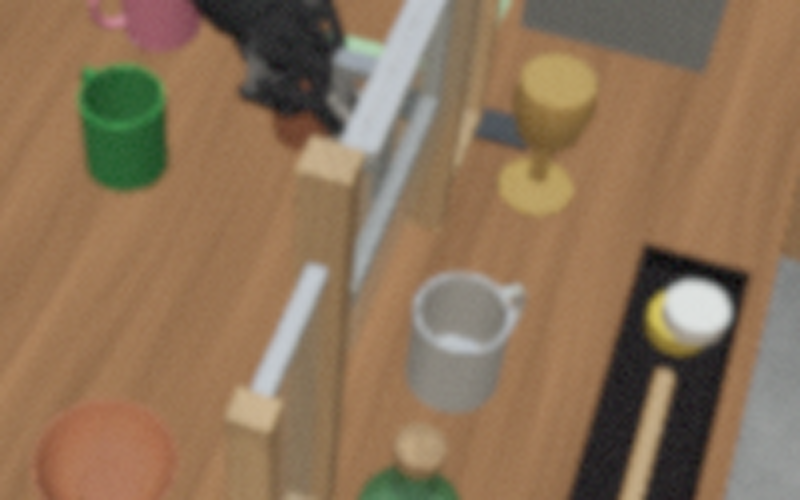

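The tankard stands upright beyond the sash, rim centre (461,311) in the crop, about 74 mm past the plane. The handle is gripped, so I'm lowering the sash.

Request:
servo_tool:
  steps:
    - {"dx": 0,"dy": 0,"dz": -0.1,"wx": 0,"wy": 0,"wz": 0}
    - {"dx": 0,"dy": 0,"dz": -0.2,"wx": 0,"wy": 0,"wz": 0}
    - {"dx": 0,"dy": 0,"dz": -0.3,"wx": 0,"wy": 0,"wz": 0}
    - {"dx": 0,"dy": 0,"dz": -0.4,"wx": 0,"wy": 0,"wz": 0}
    - {"dx": 0,"dy": 0,"dz": -0.5,"wx": 0,"wy": 0,"wz": 0}

```text
time_s: 17.05
eef_pos: [0.5936, 0.083, 0.2336]
eef_rot: [0.0, 0.94, 0.0, 0.34]
wrist_force: [-3.1, 3.2, 2.4]
opening: 0.197
grasp_force: 60.1
```

Request:
servo_tool:
  steps:
    - {"dx": 0,"dy": 0,"dz": -0.1,"wx": 0,"wy": 0,"wz": 0}
    - {"dx": 0,"dy": 0,"dz": -0.2,"wx": 0,"wy": 0,"wz": 0}
    - {"dx": 0,"dy": 0,"dz": -0.3,"wx": 0,"wy": 0,"wz": 0}
    - {"dx": 0,"dy": 0,"dz": -0.4,"wx": 0,"wy": 0,"wz": 0}
    - {"dx": 0,"dy": 0,"dz": -0.5,"wx": 0,"wy": 0,"wz": 0}

```text
time_s: 17.47
eef_pos: [0.5936, 0.0829, 0.1833]
eef_rot: [0.001, 0.94, 0.0, 0.34]
wrist_force: [-2.9, 4.0, 3.0]
opening: 0.197
grasp_force: 60.0
```

Request:
servo_tool:
  steps:
    - {"dx": 0,"dy": 0,"dz": -0.1,"wx": 0,"wy": 0,"wz": 0}
    - {"dx": 0,"dy": 0,"dz": -0.2,"wx": 0,"wy": 0,"wz": 0}
    - {"dx": 0,"dy": 0,"dz": -0.3,"wx": 0,"wy": 0,"wz": 0}
    - {"dx": 0,"dy": 0,"dz": -0.4,"wx": 0,"wy": 0,"wz": 0}
    - {"dx": 0,"dy": 0,"dz": -0.5,"wx": 0,"wy": 0,"wz": 0}

```text
time_s: 17.88
eef_pos: [0.5936, 0.0829, 0.1333]
eef_rot: [0.001, 0.94, 0.0, 0.34]
wrist_force: [-2.0, 6.1, 2.9]
opening: 0.204
grasp_force: 60.0
```

Request:
servo_tool:
  steps:
    - {"dx": 0,"dy": 0,"dz": -0.05,"wx": 0,"wy": 0,"wz": 0}
    - {"dx": 0,"dy": 0,"dz": -0.1,"wx": 0,"wy": 0,"wz": 0}
    - {"dx": 0,"dy": 0,"dz": -0.14,"wx": 0,"wy": 0,"wz": 0}
    - {"dx": 0,"dy": 0,"dz": -0.18,"wx": 0,"wy": 0,"wz": 0}
    - {"dx": 0,"dy": 0,"dz": -0.2,"wx": 0,"wy": 0,"wz": 0}

```text
time_s: 18.3
eef_pos: [0.5936, 0.0829, 0.1136]
eef_rot: [0.001, 0.94, 0.0, 0.34]
wrist_force: [-2.1, 4.7, 3.8]
opening: 0.202
grasp_force: 60.3
```

Request:
servo_tool:
  steps:
    - {"dx": 0,"dy": 0,"dz": -0.01,"wx": 0,"wy": 0,"wz": 0}
    - {"dx": 0,"dy": 0,"dz": -0.015,"wx": 0,"wy": 0,"wz": 0}
    - {"dx": 0,"dy": 0,"dz": -0.02,"wx": 0,"wy": 0,"wz": 0}
    - {"dx": 0,"dy": 0,"dz": -0.02,"wx": 0,"wy": 0,"wz": 0}
    - {"dx": 0,"dy": 0,"dz": -0.02,"wx": 0,"wy": 0,"wz": 0}

```text
time_s: 18.72
eef_pos: [0.5937, 0.083, 0.1127]
eef_rot: [0.001, 0.94, 0.0, 0.34]
wrist_force: [-10.6, 4.3, 12.9]
opening: 0.198
grasp_force: 62.2
```

The force rose to 13 N, so the sash is on its stop. Releasing and backing off.

Request:
servo_tool:
  steps:
    - {"dx": 0,"dy": 0,"dz": 0,"wx": 0,"wy": 0,"wz": 0}
    - {"dx": 0,"dy": 0,"dz": 0,"wx": 0,"wy": 0,"wz": 0}
    - {"dx": 0,"dy": 0,"dz": 0,"wx": 0,"wy": 0,"wz": 0}
    - {"dx": 0,"dy": 0,"dz": 0,"wx": 0,"wy": 0,"wz": 0}
    - {"dx": 0,"dy": 0,"dz": 0,"wx": 0,"wy": 0,"wz": 0}
  jaw: 1

```text
time_s: 19.13
eef_pos: [0.5936, 0.0825, 0.1118]
eef_rot: [0.001, 0.941, -0.0, 0.34]
wrist_force: [0.8, 0.3, -0.3]
opening: 0.896
grasp_force: 0.0
```

Request:
servo_tool:
  steps:
    - {"dx": -0.1,"dy": 0,"dz": 0.12,"wx": 0,"wy": 0,"wz": 0}
    - {"dx": -0.25,"dy": 0,"dz": 0.3,"wx": 0,"wy": 0,"wz": 0}
    - {"dx": -0.45,"dy": 0,"dz": 0.53,"wx": 0,"wy": 0,"wz": 0}
    - {"dx": -0.65,"dy": 0,"dz": 0.77,"wx": 0,"wy": 0,"wz": 0}
    - {"dx": -0.84,"dy": 0,"dz": 1,"wx": 0,"wy": 0,"wz": 0}

```text
time_s: 19.55
eef_pos: [0.5083, 0.0826, 0.2123]
eef_rot: [0.001, 0.941, -0.0, 0.339]
wrist_force: [0.1, -0.3, -0.3]
opening: 0.999
grasp_force: 0.0
```

Request:
servo_tool:
  steps:
    - {"dx": -0.1,"dy": 0,"dz": 0.1,"wx": 0,"wy": 0,"wz": 0}
    - {"dx": -0.2,"dy": 0,"dz": 0.2,"wx": 0,"wy": 0,"wz": 0}
    - {"dx": -0.2,"dy": 0,"dz": 0.3,"wx": 0,"wy": 0,"wz": 0}
    - {"dx": -0.2,"dy": 0,"dz": 0.3,"wx": 0,"wy": 0,"wz": 0}
    - {"dx": -0.2,"dy": 0,"dz": 0.3,"wx": 0,"wy": 0,"wz": 0}

```text
time_s: 19.97
eef_pos: [0.49, 0.0826, 0.2428]
eef_rot: [0.001, 0.94, -0.0, 0.341]
wrist_force: [0.3, 0.5, 0.5]
opening: 1.003
grasp_force: 0.0
```

```bash
python3 - <<'E'
from bench import vision
import cv2
cv2.imwrite("pics/w7.png",vision.camera("wrist")["frame"][:,:,::-1])
E
```

```text
(no output)
```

View pics/w7.png

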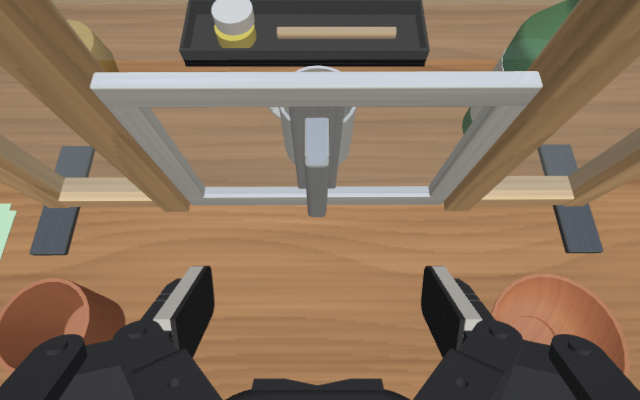

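The sash is shut, with its bottom rail at row 195 level with the jamb feet. The tankard stands behind it at (318,115), and the cup and bowl are in place.

```bash
python3 -c "
from bench import workorder
print(workorder.hand_in())"
```

```text
the job is handed in; nothing more can be done
None
```

The job is handed in, with no verdict shown: the tankard stands upright about 74 mm beyond the sash plane, the sash is shut on its stop, the other props look undisturbed, and the arm is clear.

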